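Tighten a bearing lock ring with a two-prong pin spanner

TASK

The lock ring of the bearing cartridge in the clamp fixture is only spun in loosely: take the two-prong pin spanner from its slotted rest, seat both prongs fully in two opposite holes of the ring, and turn it clockwise (seen from above) until it meets the spring washer under it and is snug. Press and turn gently, and stop soon after the torque starts to rise, as forcing the ring ruins the bearing. Then stand the spanner back upright in the slot of its rest and leave the small things lying round the work where they are.

Things in the scene. Friction and masses are not known exactly. Their poses are not given: they have to be found in the camera images.
- fixture: Fixed fixture: aluminium base plate 128 x 108 x 12 mm with a grey round split clamp (98 mm across, top 40 mm up). Origin: centre of the plate's underside. The clamp holds an upright dark steel bearing cartridge, 74 mm across, rim 66 mm up, the bright lock ring in its top. The cartridge stands at any rotation: nothing listed tells the holes' angle; find them by feel or sight.
- ring_centre (a point): Point of the fixture on the lock ring's vertical axis, in the plane of its upper face, 68 mm above the bench. The ring, 62 mm across with a 31 mm opening (all in it lies below the face), has four through holes 7 mm wide, 90 degrees apart on a 47 mm circle; a prong meets nothing for 12 mm below the face. Axes: the fixture's, not the ring's.
- lock_ring (a joint): Free turn of the lock ring before it meets the spring washer under it, rad; grows clockwise seen from above (tightening). Starts loose at -1.1 to -0.6, can be turned back to -1.3, and ends at 0, where the ring bears on the washer. It takes about 0.22 N m (thread friction) and stays where it is left. As the cartridge's rotation is not known, it does not tell the holes' angle.
- washer (a joint): Further clockwise turn of the ring after it has met the spring washer, rad; 0 until then. The torque steps from about 0.22 to 0.28 N m there and grows by 1.5 N m per rad: 0.43 at 0.1, 0.58 at 0.2. Let go, it stays (from above 0.18 it springs back to about 0.18). Snug is a felt rise, about 0.05 to 0.25; above 0.35 the bearing is ruined.
- spanner: Loose two-prong pin spanner, about 0.2 kg, 63 mm high: flat black paddle grip on top, short stem, steel cross plate 62 x 18 x 8 mm (underside 8 mm above the prong tips), and two round prongs 5 mm thick with domed tips, 8 mm long, at x = +23.5 and -23.5 mm. Origin: midway between the tips; z up. Seated, the plate lies on the ring's face.
- spanner_grip (a point): Centre of the spanner's paddle grip, 49 mm above the prong tips; the grip is 58 mm long (spanner's x), 14 mm thick (y) and 28 mm high. Pinch it across the 14 mm. Axes as the spanner's.
- spanner_tip (a point): Point midway between the two prong tips; axes as the spanner's.
- rest_top (a point): Centre of the top face of the fixed rest, an aluminium block 92 x 44 x 20 mm (long in x) with an open slot 58 mm long (x), 10 mm wide and 12 mm deep in its top. The spanner stands upright there, both prongs in the slot, plate on the block's top, tips 8 mm below this point; spanner's x along the slot, either way round.
- vial: Bystander: small upright sample vial with a white cap, 23 mm across, 51 mm high; origin at the centre of its underside.
- brass_gauge: Bystander: brass block 18 x 34 x 14 mm; origin at the centre of its underside.
- spare_bar: Bystander: steel bar with a flange, 22 x 60 x 27 mm; origin at the centre of its underside.

How it is judged:
On the way, in this order (a step that is already met when the one before it is completed fails the run):
1. both prongs stand in holes of the lock ring, at least 5 mm deep, while the ring is still loose (z of spanner_tip in the frame of ring_centre below -0.005 m and horizontal distance between spanner_tip and ring_centre below 0.004 m and angle between spanner_tip's own z axis and vertical below 0.12 rad and value of joint lock_ring below -0.2 rad), for 0.2 s.
2. the ring is turned snug with the spanner's prongs still in its holes (z of spanner_tip in the frame of ring_centre below -0.005 m and horizontal distance between spanner_tip and ring_centre below 0.004 m and angle between spanner_tip's own z axis and vertical below 0.12 rad and value of joint washer above 0.02 rad), for 0.2 s.
At the end, for the whole second after the job is handed in: The lock ring bears on the spring washer (free turn within 0.05 rad of its end) and stands 0.015 to 0.35 rad past the point where it met it, and the spanner stands at rest in the slot of its rest: upright within 0.12 rad, prong tips 5.5 to 10.5 mm below the rest's top, within 8 mm of its middle (value of joint lock_ring above -0.05 rad and value of joint washer between 0.015 and 0.35 rad and z of spanner_tip in the frame of rest_top between -0.0105 and -0.0055 m and horizontal distance between spanner_tip and rest_top below 0.008 m and angle between spanner_tip's own z axis and vertical below 0.12 rad and linear speed of spanner below 0.02 m/s); the robot touches nothing.
It fails at once if the spanner bears on the ring or the fixture with more than 60 N in all (contact force between spanner and fixture above 60 N).
It fails at once if the lock ring is forced more than 0.35 rad past the point where it meets the washer (value of joint washer above 0.35 rad).
It fails at once if a bystander (vial, brass block or steel bar) is moved by more than 15 mm (distance of any of vial, brass_gauge, spare_bar from where it was at the start of the episode above 0.015 m).
It also fails if it takes over 72 s, if anything falls off the work surface, if the arm or the gripper's body presses on something with over 40 N, if the wrist force passes 120 N, or if a joint passes its speed limit or range.

ROBOT

A 7-joint arm with a two-finger parallel gripper is mounted at the origin on a cart in front of the work surface, level with it; the furniture and walls round the work are solid. World frame = base frame: x ahead of the robot, y to its left, z up, the work surface at z = 0. Lengths are in m, angles in rad, forces in N, time in s.
With the tool pointing down it reaches from about 0.4 to 0.875 m from the base axis. Payload 19.3 kg.
Tool frame: the origin (TCP) lies on the centre line of the jaws, within the pads' length; the fingertips stand 8 mm ahead of it and the grasp point (between the pads) lies 11 mm behind it; z points along the fingers, y is the line along which they close (so a half turn about z gives the same grasp; the last joint's range is limited). The gripper opens to 85 mm and grips with 20 to 120 N. Pads are 22 mm wide; open, the fingers measure 114 mm over their backs; the gripper's body (76 mm by 85 mm) begins 54 mm behind the grasp point. The pads swing forward as they close: fully open they stand 13 mm farther back than shut.
Start: joints at [-1.391, 0.521, -0.036, 1.599, 0.021, 1.021, -0.113], TCP at [0.155, 0.606, 0.239] pointing down, gripper open.
Joint ranges: [-2.91, 2.91], [-0.3, 2.13], [-1.5, 1.42], [0.17, 2.43], [-1.26, 4.41], [0.16, 1.93], [-2.52, 2.52]. Speed limits (rad/s): [1.89, 1.89, 2.39, 2.39, 3.01, 3.01, 3.01].

INTERFACE

Orientations are given as [roll, pitch, yaw] about the fixed x, y, z axes, in that order (R = Rz(yaw) Ry(pitch) Rx(roll)).
In Python, from workcell import status, grab_frame, camera_params, bot, search_frame, silhouettes gives the robot as it stands.
- The arm moves only by the shell command python3 -m creep 'ROWS' [FORCE]. ROWS is JSON, a list of rows, each a list of 5 numbers: the shift along the tool's x, y, z in units of 60 mm (1.0 is 60 mm), then the turn about the tool's z in units of 8 degrees (1.0 is 8 degrees), then the opening, from 0 (shut) to 1 (fully open). In form: [[x, y, z, twist, hand], ...]. A call has 1 to 5 rows; each row is the pose to reach, as a shift and turn from the pose commanded when the call began, along the tool's axes at that moment; what a row does not reach only later rows make up. A row lasts 1/8 s, in which the tool goes at most 62.5 mm and 10.7 degrees, less where a joint would pass 70% of its speed; a pose out of reach is approached as far as the arm can. A call with a gripper value outside its range is refused whole. The fingers move at their own pace and stop on an object; FORCE is the grip in N (left out, the last holds). Time passes only in rows, so rows that repeat a pose let the fingers close. It gives the time, the measured TCP pose, the force, the opening and the grip force at its end, in the units of the state.
- status.observe(): the state, without advancing time (a new reading comes with each control period).
- grab_frame(name): name is "scene" or "side" or "wrist"; returns the picture (384x512x3 uint8, blue, green, red); there is no depth.
- camera_params(name): a dict with "K" (3x3 intrinsics, pixels), "rvec" (rotation vector, rad) and "tvec" (3), from world to camera coordinates, as OpenCV has them; the wrist camera has in their place "tool_from_camera" (4x4, takes a point from camera to tool coordinates, whose origin is the TCP and whose axes are the flange's). Camera axes: x right, y down, z forward; pixel columns grow to the right and rows downward; lengths in m; the calibration is good to about 2 mm. A picture is of the moment at which its call begins: read the wrist's pose just before it. camera_params takes no time and is no camera call.
- bot.job_done(): hands the job in; it is judged then, once.
Trained networks look in the newest picture that a camera, given by its name, has taken for a name from the list of things; names that differ only in an ending like _2 or _b are one class to them, and where a whole thing is asked for, a point or a joint stands for the part that bears it (a point fixed in the world has none). Each returns a list of dicts, best first, with "p" (0 to 1); they miss things now and then, are a little off and sometimes report something else, mostly with a low value. They report only what shows in the picture. A call takes as long as a camera call.
- search_frame(camera, name): "extent" ([left, top, right, bottom] as shares, 0 to 1, of the picture: columns of its width, rows of its height, round what is visible of it).
- silhouettes(camera, name): "mask" (384x512 bool, what is visible of it) and "extent" ([left, top, right, bottom] as shares, 0 to 1, of the picture: columns of its width, rows of its height, round what is visible of it).
The state is a dict: "clock": time; "qpos": joint angles; "qd": joint speeds; "joint_efforts": joint torques, N m; "position": TCP position; "tool_rot": TCP orientation; "force": force on the tool from outside, world axes, zero at the start; "moment": the same for the moment, N m; "grip_width": finger opening in m; "finger_force": force on a finger pad.
Only numpy, scipy, OpenCV 4.12 (cv2) and the standard library are available. Lean on these libraries where they do the work, as an engineer would, in place of code of your own. Each camera call takes 0.05 s, during which the arm holds its last target. There are 200 camera calls.

## Working session

There is one attempt and no reset: what is moved stays moved. The work goes in short steps, Python scripts to look and compute and a shell command to move; the robot and the scene stay as the last step left them, time stands still between calls to the robot, and variables do not carry over. Pictures are saved under pics/ and viewed, at most 10 in all, crops included, and the job is handed in when it is done.

```bash
ls; mkdir -p pics; python3 - <<'E'
from workcell import status, grab_frame, camera_params, search_frame
import cv2,numpy as np
s=status.observe();print({k:np.round(v,3).tolist() for k,v in s.items()})
ims=[]
for c in ["scene","side"]:
    im=grab_frame(c);ims.append(im)
    p=camera_params(c);print(c,p["K"],p["rvec"],p["tvec"])
    for n in ["fixture","spanner","rest_top","lock_ring","vial","brass_gauge","spare_bar"]:
        r=search_frame(c,n)[:2];print(n,[(round(d["p"],2),(np.array(d["extent"])*[512,384,512,384]).round().tolist()) for d in r])
print(camera_params("wrist"))
cv2.imwrite("pics/a.png",cv2.resize(np.vstack(ims),None,fx=.78,fy=.78)); cv2.imwrite("pics/sc.png",cv2.resize(ims[0],(800,600)));cv2.imwrite("pics/sd.png",cv2.resize(ims[1],(800,600)))
E
```

```text
pics
{'clock': 0.0, 'qpos': [-1.391, 0.522, -0.036, 1.6, 0.021, 1.021, -0.113], 'qd': [-0.0, -0.0, -0.001, 0.001, -0.001, -0.003, 0.001], 'joint_efforts': [0.0, -92.712, 1.98, -36.993, 0.018, 0.008, 0.0], 'position': [0.154, 0.605, 0.239], 'tool_rot': [-3.14, 0.0, 2.892], 'force': [0.03, 0.356, -0.676], 'moment': [-0.066, 0.002, 0.001], 'finger_force': 0.0, 'grip_width': 0.085}
scene [[375.0804644    0.         255.99930248]
 [  0.         375.0804644  190.64658825]
 [  0.           0.           1.        ]] [ 1.93986689 -1.17933674  0.61442868] [-0.32430877  0.32345818  0.54134862]
fixture [(0.77, [317.0, 211.0, 374.0, 269.0]), (0.66, [283.0, 177.0, 290.0, 197.0])]
spanner [(0.86, [211.0, 205.0, 225.0, 242.0])]
rest_top [(0.59, [202.0, 220.0, 231.0, 251.0])]
lock_ring [(0.77, [330.0, 210.0, 367.0, 229.0]), (0.35, [282.0, 175.0, 287.0, 197.0])]
vial [(0.57, [283.0, 175.0, 289.0, 196.0])]
brass_gauge []
spare_bar [(0.8, [318.0, 193.0, 344.0, 204.0])]
side [[375.86609527   0.         255.46484709]
 [  0.         375.86609527 187.17781845]
 [  0.           0.           1.        ]] [ 2.
[... 343 characters left out ...]
 [(0.47, [307.0, 199.0, 320.0, 222.0])]
brass_gauge [(0.59, [216.0, 163.0, 226.0, 172.0])]
spare_bar [(0.64, [206.0, 178.0, 229.0, 201.0]), (0.63, [320.0, 239.0, 348.0, 267.0])]
{'K': array([[310.1793961 ,   0.        , 253.93473252],
       [  0.        , 310.1793961 , 191.5574212 ],
       [  0.        ,   0.        ,   1.        ]]), 'tool_from_camera': array([[-7.49734001e-04, -9.53613455e-01, -3.01032917e-01,
         7.64290067e-02],
       [ 9.99999381e-01, -9.62471192e-04,  5.58383925e-04,
        -1.46756363e-03],
       [-8.22217934e-04, -3.01032312e-01,  9.53613586e-01,
        -1.34878247e-01],
       [ 0.00000000e+00,  0.00000000e+00,  0.00000000e+00,
         1.00000000e+00]])}
```

View pics/sc.png

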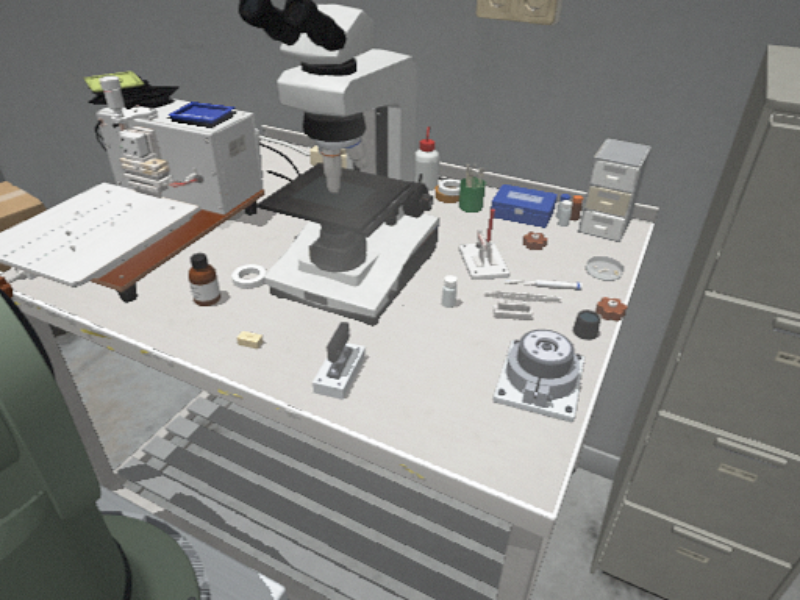

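View pics/sd.png

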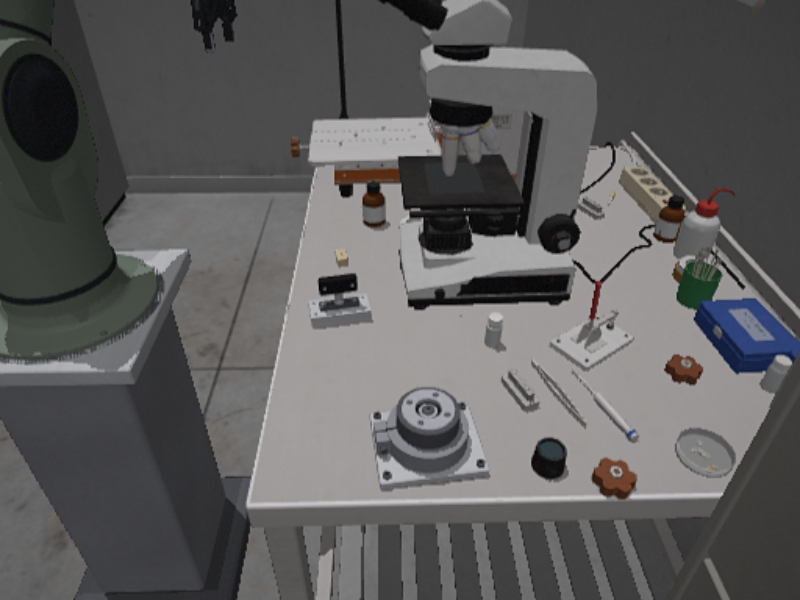

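```bash
cat > h.py <<'E'
import cv2,numpy as np
from scipy.spatial.transform import Rotation as R
from workcell import status, grab_frame, camera_params, search_frame, silhouettes
def cam(c):
    """K, R (cam->world), origin"""
    p=camera_params(c)
    if c=="wrist":
        s=status.observe();T=np.eye(4);T[:3,:3]=R.from_euler("xyz",s["tool_rot"]).as_matrix();T[:3,3]=s["position"]
        M=T@p["tool_from_camera"];return p["K"],M[:3,:3],M[:3,3]
    Rc=cv2.Rodrigues(np.array(p["rvec"]))[0];return p["K"],Rc.T,-Rc.T@np.array(p["tvec"]).ravel()
def ray(C,uv,z):
    K,Rw,o=C;d=Rw@np.linalg.solve(K,[uv[0],uv[1],1.]);return o+d*(z-o[2])/d[2]
def proj(C,P):
    K,Rw,o=C;q=(np.atleast_2d(P)-o)@Rw@K.T;return q[:,:2]/q[:,2:]
def tri(obs):
    A=0;b=0
    for C,uv in obs:
        K,Rw,o=C;d=Rw@np.linalg.solve(K,[uv[0],uv[1],1.]);d/=np.linalg.norm(d);M=np.eye(3)-np.outer(d,d);A=A+M;b=b+M@o
    return np.linalg.solve(A,b)
E
python3 - <<'E'
from h import *
a,b=cam("scene"),cam("side")
print(a[2],b[2])
# boxes' centres
for n,u,v in [("ring",(348.5,219.5),(273.5,262)),("spanner",(218,223.5),(216.5,188.5)),("rest",(216.5,240),(219.5,199)),("vial",(286,186),(314,210))]:
    P=tri([(a,u),(b,v)]);print(n,P.round(3),proj(a,P).round(),proj(b,P).round())
print(ray(a,(348.5,219.5),.068),ray(b,(273.5,262),.068))
E
```

```text
[-0.07595319 -0.39582738  0.58344794] [ 0.50901517 -0.76849911  0.57995729]
ring [ 0.558 -0.3    0.065] [[349. 221.]] [[274. 261.]]
spanner [ 0.439 -0.047  0.043] [[218. 224.]] [[217. 188.]]
rest [ 0.441 -0.037 -0.004] [[216. 238.]] [[219. 200.]]
vial [ 0.665 -0.111  0.025] [[286. 186.]] [[314. 210.]]
[ 0.55763229 -0.29888695  0.068     ] [ 0.5567222  -0.30704805  0.068     ]
```

```bash
python3 - <<'E'
from h import *
a,b=cam("scene"),cam("side")
k=.64
for n,p in [("baseL",(270,298)),("baseF",(376,318)),("tableL",(20,300)),("tableR",(553,518)),("trayfoot",(128,297)),("bottle",(205,303)),("brass",(250,345))]:
    print("scene",n,ray(a,np.array(p)*k,0).round(3))
for n,p in [("baseFL",(408,305)),("baseFR",(568,302)),("bottle",(374,226)),("brass",(341,265)),("vial",(494,347)),("bar",(520,405)),("traytip",(345,193))]:
    print("side",n,ray(b,np.array(p)*k,0).round(3))
for n,p,q in [("stage near corner",(375,235),(408,205)),("stage right",(433,187),(520,205)),("eyepiece",(258,12),(440,20)),("headleft",(283,85),(425,60)),
   ("traycorner",(197,207),(437,160)),("traycorner2",(80,283),(312,158)),("objlow",(335,190),(450,172)),("spL grip",(330,358),(320,285)),("spR",(347,328),(356,280)),("restnear",(318,390),(312,325)),("restR",(362,352),(371,318)),("ring",(547,346),(428,409)),("neckbotleft",(357,122),(432,118))]:
    P=tri([(a,np.array(p)*k),(b,np.array(q)*k)]);e=np.abs(proj(a,P)-np.array(p)*k).max();print(n,P.round(3),e.round(1))
# residual yaw
E
```

```text
scene baseL [0.539 0.158 0.   ]
scene baseF [ 0.575 -0.027  0.   ]
scene tableL [0.34 0.52 0.  ]
scene tableR [ 0.349 -0.378  0.   ]
scene trayfoot [0.43  0.369 0.   ]
scene bottle [0.477 0.244 0.   ]
scene brass [0.427 0.11  0.   ]
side baseFL [ 0.547 -0.023  0.   ]
side baseFR [ 0.807 -0.022  0.   ]
side bottle [0.491 0.229 0.   ]
side brass [0.433 0.094 0.   ]
side vial [ 0.669 -0.127  0.   ]
side bar [ 0.686 -0.241  0.   ]
side traytip [0.428 0.37  0.   ]
stage near corner [ 0.541 -0.044  0.184] 3.4
stage right [ 0.694 -0.063  0.194] 2.2
eyepiece [0.597 0.154 0.41 ] 11.4
headleft [0.573 0.11  0.347] 1.5
traycorner [0.623 0.376 0.075] 1.3
traycorner2 [0.362 0.372 0.074] 1.9
objlow [0.612 0.063 0.19 ] 0.2
spL grip [ 0.411 -0.047  0.056] 1.3
spR [ 0.466 -0.041  0.063] 0.2
restnear [ 0.397 -0.037 -0.015] 4.6
restR [ 0.489 -0.052  0.001] 1.1
ring [ 0.558 -0.303  0.064] 0.0
neckbotleft [ 0.577 -0.003  0.308] 4.1
```

```bash
cat >> h.py <<'E'
def need(target,yaw=None):
    """shift in tool axes (60 mm units) and twist (8 deg units) to the target"""
    s=status.observe();Rt=R.from_euler("xyz",s["tool_rot"])
    d=Rt.inv().apply(np.array(target)-s["position"])/.06
    t=0
    if yaw is not None: t=-((yaw-s["tool_rot"][2]+np.pi)%(2*np.pi)-np.pi)/np.radians(8)
    return d.round(3).tolist()+[round(t,2)]
def st():
    s=status.observe();print({k:np.round(s[k],4).tolist() for k in ["clock","position","tool_rot","force","moment","grip_width","finger_force"]})
E
python3 -c "
from h import *
print(need([.25,.36,.25]))"
python3 -m creep '[[-0.6,-0.75,-0.05,-0.4,1],[-1.2,-1.5,-0.1,-0.8,1],[-1.8,-2.25,-0.15,-1.2,1],[-2.2,-3.0,-0.2,-1.6,1],[-2.5,-3.6,-0.2,-2,1]]'
python3 -c "
from h import *
print(need([.37,.12,.25],3.14),status.observe()['qpos'])"
```

```text
[-2.554, -3.573, -0.178, 0]
clock: 1.42
position: [0.2471, 0.3573, 0.2516]
tool_rot: [3.141, 0.0, -3.111]
force: [0.5, 0.2, 0.3]
grip_width: 0.0855
finger_force: 0.0
[-1.929, -4.015, 0.026, np.float64(0.23)] [-1.05118801  0.20205528 -0.05949295  2.05766973  0.01574489  0.88170473
  0.48144997]
```

```bash
python3 -m creep '[[-0.4,-0.95,0,0.1,1],[-0.8,-1.9,0,0.1,1],[-1.2,-2.85,0,0.2,1],[-1.6,-3.6,0,0.2,1],[-1.93,-4.0,0,0.23,1]]'
python3 -c "
from h import *
print(need([.425,-.045,.18],3.14))"
```

```text
clock: 2.05
position: [0.37, 0.1205, 0.2517]
tool_rot: [3.141, 0.001, 3.137]
force: [0.1, 0.7, -0.0]
grip_width: 0.0856
finger_force: 0.0
[-0.93, -2.755, 1.194, np.float64(-0.02)]
```

```bash
python3 -m creep '[[-0.3,-0.9,0.3,0,1],[-0.6,-1.8,0.6,0,1],[-0.8,-2.5,0.9,0,1],[-0.9,-2.75,1.1,0,1],[-0.9,-2.75,1.1,0,1]]'
python3 - <<'E'
from h import *
st();C=cam("wrist");im=grab_frame("wrist");cv2.imwrite("pics/w1.png",im)
for n in ["spanner","rest_top"]:
    for r in silhouettes("wrist",n)[:2]:
        m=r["mask"];c=cv2.minAreaRect(np.argwhere(m)[:,::-1].astype(np.float32));print(n,round(r["p"],2),m.sum(),np.round(c[0]),np.round(c[1]),c[2])
        for z in (.02,.075): print(z,[ray(C,q,z)[:2].round(4).tolist() for q in cv2.boxPoints(c)], ray(C,c[0],z).round(4))
E
```

```text
clock: 2.68
position: [0.4226, -0.0433, 0.1848]
tool_rot: [-3.141, -0.001, 3.137]
force: [0.0, 0.4, -0.8]
grip_width: 0.0855
finger_force: 0.0
{'clock': 2.675, 'position': [0.4226, -0.0433, 0.1848], 'tool_rot': [-3.1411, -0.0012, 3.1368], 'force': [0.0214, 0.3718, -0.7534], 'moment': [0.0877, 0.0308, 0.0188], 'grip_width': 0.0855, 'finger_force': 0.0}
spanner 0.68 1520 [253. 199.] [78. 22.] 77.00537872314453
0.02 [[0.4114, -0.0648], [0.4066, -0.044], [0.4888, -0.0257], [0.4944, -0.0481]] [ 0.4487 -0.046   0.02  ]
0.075 [[0.3994, -0.0611], [0.3955, -0.0441], [0.4626, -0.0292], [0.4672, -0.0475]] [ 0.4298 -0.0457  0.075 ]
rest_top 0.7 2549 [252. 187.] [91. 45.] 79.2156982421875
0.02 [[0.3942, -0.0762], [0.3863, -0.0334], [0.4796, -0.015], [0.4891, -0.0617]] [ 0.4352 -0.0468  0.02  ]
0.075 [[0.3854, -0.0704], [0.3789, -0.0354], [0.4551, -0.0204], [0.4628, -0.0585]] [ 0.4188 -0.0464  0.075 ]
```

View pics/w1.png

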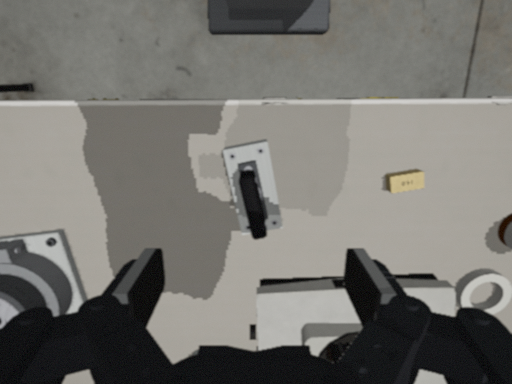

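```bash
python3 -c "
from h import *
print(need([.437,-.0466,.125],-2.936))"; 
```

```text
[-0.235, -0.083, 1.013, np.float64(-1.49)]
```

```bash
python3 -m creep '[[-0.1,-0.04,0.5,-0.75,1],[-0.235,-0.083,1,-1.49,1],[-0.235,-0.083,1,-1.49,1],[-0.235,-0.083,1,-1.49,1]]'
python3 - <<'E'
from h import *
st();C=cam("wrist");im=grab_frame("wrist");cv2.imwrite("pics/w2.png",im)
for n in ["spanner","rest_top"]:
    for r in silhouettes("wrist",n)[:2]:
        m=r["mask"];c=cv2.minAreaRect(np.argwhere(m)[:,::-1].astype(np.float32));print(n,round(r["p"],2),m.sum(),np.round(c[0]),np.round(c[1]),c[2])
        for z in (.02,.075): print(z,[ray(C,q,z)[:2].round(4).tolist() for q in cv2.boxPoints(c)], ray(C,c[0],z).round(4))
g=np.array([.437,-.0466,.075])
Rz=R.from_euler("z",.206)
P=np.array([[x,y,0] for x,y in [(-.029,-.007),(.029,-.007),(.029,.007),(-.029,.007)]])
for q,col in ((Rz.apply(P)+g,(0,0,255)),(Rz.apply(P*[46/29,22/7,1])+[g[0],g[1],.02],(0,255,0))):
    cv2.polylines(im,[proj(C,q).round().astype(int)],True,col,1)
cv2.imwrite("pics/w2.png",im)
E
```

```text
clock: 3.32
position: [0.437, -0.0471, 0.1264]
tool_rot: [-3.142, 0.001, -2.938]
force: [-0.2, 0.5, -0.5]
grip_width: 0.0854
finger_force: 0.0
{'clock': 3.325, 'position': [0.437, -0.0471, 0.1264], 'tool_rot': [-3.1415, 0.0007, -2.9382], 'force': [-0.2112, 0.4592, -0.4701], 'moment': [0.0563, 0.0239, -0.0275], 'grip_width': 0.0854, 'finger_force': 0.0}
spanner 0.75 2158 [256. 208.] [100.  22.] 90.0
0.02 [[0.4107, -0.0611], [0.4072, -0.0442], [0.494, -0.0252], [0.4978, -0.044]] [ 0.4502 -0.0441  0.02  ]
0.075 [[0.3995, -0.0619], [0.3969, -0.0487], [0.4638, -0.0341], [0.4668, -0.0487]] [ 0.43   -0.0487  0.075 ]
rest_top 0.88 4163 [258. 190.] [113.  56.] 90.0
0.02 [[0.3946, -0.0761], [0.386, -0.0338], [0.4802, -0.0114], [0.4899, -0.0588]] [ 0.435  -0.0456  0.02  ]
0.075 [[0.3871, -0.0734], [0.3804, -0.0408], [0.4532, -0.0234], [0.4607, -0.0601]] [ 0.4182 -0.0499  0.075 ]
rest_top 0.22 135 [ 71. 378.] [10. 16.] 90.0
0.02 [[0.6614, -0.1975], [0.6582, -0.1818], [0.6715, -0.1814], [0.6747, -0.1972]] [ 0.6664 -0.1895  0.02  ]
0.075 [[0.5931, -0.1671], [0.5906, -0.155], [0.6008, -0.1547], [0.6033, -0.1669]] [ 0.5969 -0.1609  0.075 ]
```

View pics/w2.png

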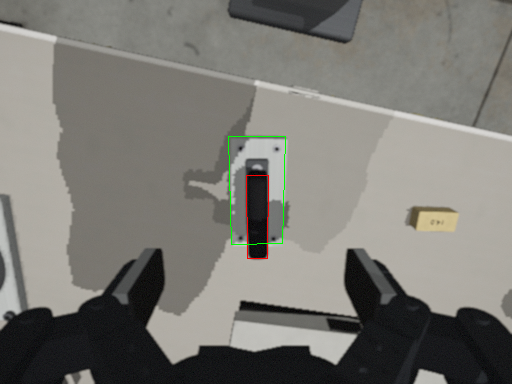

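The overlay fits: rest at px (230–285, 137–245), grip at (247–268, 175–258). Descending and gripping.

```bash
python3 -m creep '[[0,0,0.4,0,1],[0,0,0.8,0,1],[0,0,1.1,0,1],[0,0,1.26,0,1],[0,0,1.26,0,1]]' 60
python3 -m creep '[[0,0,0,0,0.4],[0,0,0,0,0],[0,0,0,0,0],[0,0,0,0,0],[0,0,0,0,0]]' 60
python3 -m creep '[[0,0,0,0,0],[0,0,0,0,0],[0,0,0,0,0]]' 60
python3 -c "
from h import *
st()"
```

```text
clock: 4.1
position: [0.4369, -0.0474, 0.0498]
tool_rot: [3.142, -0.0, -2.937]
force: [0.3, -0.2, -0.2]
grip_width: 0.0857
finger_force: 0.0
clock: 4.72
position: [0.4368, -0.0471, 0.0497]
tool_rot: [3.141, -0.0, -2.936]
force: [-0.0, 3.6, 0.3]
grip_width: 0.0132
finger_force: 61.0
clock: 5.1
position: [0.4368, -0.0471, 0.0497]
tool_rot: [3.141, -0.0, -2.936]
force: [-1.2, 5.2, 1.0]
grip_width: 0.0135
finger_force: 61.0
{'clock': 5.1, 'position': [0.4368, -0.0471, 0.0497], 'tool_rot': [3.1412, -0.0002, -2.936], 'force': [-1.1727, 5.1596, 1.0178], 'moment': [1.3268, 0.1851, -0.0864], 'grip_width': 0.0135, 'finger_force': 60.9998}
```

```bash
python3 -m creep '[[0,0,-0.3,0,0],[0,0,-0.9,0,0],[0,0,-1.6,0,0],[0,0,-2.2,0,0],[0,0,-2.5,0,0]]'
python3 -c "
from h import *
print(need([.46,-.22,.2],-2.936),need([.615,-.29,.2],-2.936))"
```

```text
clock: 5.72
position: [0.4373, -0.0478, 0.2014]
tool_rot: [-3.141, 0.002, -2.937]
force: [-0.5, 0.2, -2.6]
grip_width: 0.0129
finger_force: 60.7
[0.213, -2.887, 0.025, np.float64(-0.01)] [-2.079, -4.555, 0.03, np.float64(-0.01)]
```

```bash
python3 -m creep '[[0,-0.8,0,0,0],[0.1,-1.7,0,0,0],[0.1,-2.5,0,0,0],[-0.5,-3.2,0,0,0],[-1.1,-3.8,0,0,0]]'
python3 -c "
from h import *
print(need([.615,-.29,.2],-2.936))"
```

```text
clock: 6.35
position: [0.5487, -0.2592, 0.1996]
tool_rot: [-3.141, -0.0, -2.938]
force: [1.3, 0.3, -2.3]
grip_width: 0.0134
finger_force: 60.6
[-0.979, -0.726, -0.006, np.float64(-0.01)]
```

```bash
python3 -m creep '[[-0.5,-0.4,0,0,0],[-0.98,-0.73,0.3,0,0],[-0.98,-0.73,0.3,0,0],[-0.98,-0.73,0.3,0,0]]'
python3 - <<'E'
from h import *
st();C=cam("wrist");im=grab_frame("wrist")
for n in ["lock_ring","spanner"]:
    for r in silhouettes("wrist",n)[:2]:
        m=r["mask"].astype(np.uint8);cs,_=cv2.findContours(m,0,1);c=max(cs,key=cv2.contourArea);e=cv2.fitEllipse(c);print(n,round(r["p"],2),m.sum(),cv2.boundingRect(c),e, ray(C,e[0],.068).round(4))
print(proj(C,[[.5575,-.303,.068]]))
cv2.imwrite("pics/w3raw.png",im)
cv2.imwrite("pics/w3.png",cv2.resize(im,(800,600),interpolation=cv2.INTER_CUBIC))
E
```

```text
clock: 6.85
position: [0.6138, -0.2883, 0.1814]
tool_rot: [3.141, -0.001, -2.937]
force: [-0.8, -0.5, -2.3]
grip_width: 0.0132
finger_force: 60.5
{'clock': 6.85, 'position': [0.6138, -0.2883, 0.1814], 'tool_rot': [3.1415, -0.0011, -2.9367], 'force': [-0.7872, -0.5389, -2.3377], 'moment': [0.0119, 0.0491, 0.0319], 'grip_width': 0.0132, 'finger_force': 60.529}
lock_ring 0.81 3664 (211, 78, 79, 82) ((250.24948120117188, 118.41594696044922), (77.9342269897461, 80.8282470703125), 166.1256103515625) [ 0.5572 -0.3044  0.068 ]
lock_ring 0.61 3929 (210, 78, 81, 82) ((250.0702362060547, 118.32892608642578), (78.79741668701172, 80.84693908691406), 1.1651066541671753) [ 0.5571 -0.3046  0.068 ]
spanner 0.97 5163 (237, 186, 35, 162) ((253.69619750976562, 259.79718017578125), (34.635414123535156, 209.14564514160156), 0.44361183047294617) [ 0.6785 -0.2766  0.068 ]
[[251.93912236 119.20416267]]
```

View pics/w3.png

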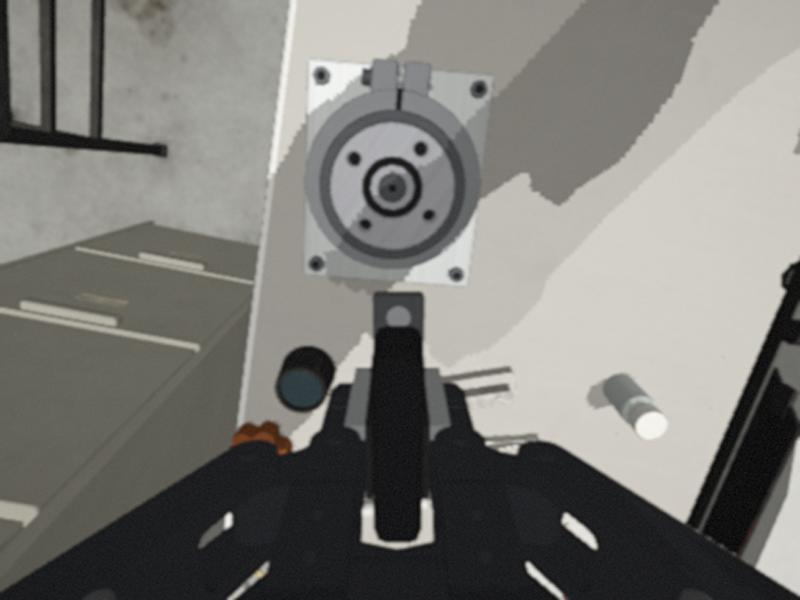

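Holes at (354,159), (420,149), (428,215), (365,224) in the 800x600 view; refining their centroids.

```bash
python3 - <<'E'
from h import *
C=cam("wrist");im=cv2.imread("pics/w3raw.png");g=cv2.cvtColor(im,6).astype(float)
H=[]
for u,v in np.array([(354,159),(420,149),(428,215),(365,224)])*.64:
    x,y=int(round(u)),int(round(v));w=g[y-6:y+7,x-6:x+7];d=np.clip(np.median(w)-25-w,0,None)
    Y,X=np.mgrid[y-6:y+7,x-6:x+7];c=((X*d).sum()/d.sum(),(Y*d).sum()/d.sum());P=ray(C,c,.068);H.append(P[:2]);print(np.round(c,2),P.round(4))
H=np.array(H);m=H.mean(0);print("centre",m,"r",np.hypot(*(H-m).T)*1000,"ang",np.degrees(np.arctan2(*(H-m).T[::-1])))
E
```

```text
[226.36 101.14] [ 0.5488 -0.3249  0.068 ]
[268.73  94.82] [ 0.5376 -0.2939  0.068 ]
[274.   137.22] [ 0.5683 -0.2827  0.068 ]
[233.46 143.04] [ 0.5794 -0.3136  0.068 ]
centre [ 0.55852028 -0.30376735] r [23.25009228 23.14911882 23.18770022 23.09707068] ang [-114.7953068   154.69672173   65.07724196  -25.14950328]
```

```bash
python3 - <<'E'
from h import *
p=camera_params("wrist");M=np.linalg.inv(p["tool_from_camera"])
for P in [(.031,-.009,.0217),(.031,.009,.0217),(.031,0,.0297),(.029,0,-.0253),(.029,0,.0027),(.0235,0,.0217)]:
    q=p["K"]@(M@np.array([*P,1]))[:3];print(P,(q[:2]/q[2]).round(1),(q[:2]/q[2]/.64).round(0))
print(status.observe()["qpos"].round(3), need([.5585,-.3038,.13],np.pi+np.radians(-25.05)),need([.5585,-.3038,.13],np.pi+np.radians(64.95)))
E
python3 - <<'E'
import cv2
im=cv2.imread("pics/w3raw.png")[170:370,200:310];cv2.imwrite("pics/c1.png",cv2.resize(im,None,fx=3,fy=3,interpolation=2))
E
```

```text
(0.031, -0.009, 0.0217) [239.7 185.5] [375. 290.]
(0.031, 0.009, 0.0217) [273.9 185.5] [428. 290.]
(0.031, 0, 0.0297) [256.7 181.4] [401. 283.]
(0.029, 0, -0.0253) [258.  225.1] [403. 352.]
(0.029, 0, 0.0027) [257.2 201. ] [402. 314.]
(0.0235, 0, 0.0217) [256.8 199. ] [401. 311.]
[ 0.179  0.684  0.28   1.51  -0.212  0.977  2.295] [0.962, -0.067, 0.872, np.float64(4.6)] [0.962, -0.067, 0.872, np.float64(-6.65)]
```

View pics/c1.png

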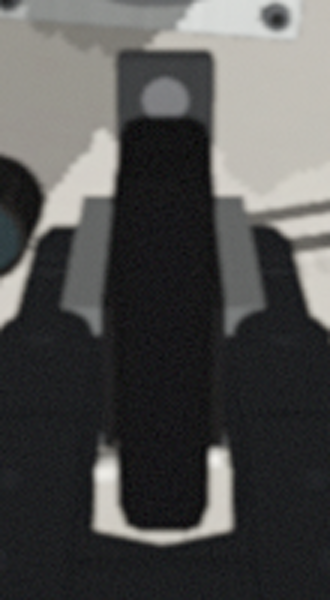

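```bash
python3 -c "
from h import *
print(need([.5947,-.3207,.16],np.pi+np.radians(-25.05)))"
```

```text
[0.428, -0.466, 0.373, np.float64(4.6)]
```

```bash
python3 -m creep '[[0.1,-0.1,0,1,0],[0.2,-0.2,0.1,2.2,0],[0.3,-0.35,0.2,3.4,0],[0.43,-0.47,0.3,4.6,0],[0.43,-0.47,0.3,4.6,0]]'
python3 -m creep '[[0,0,0,0,0],[0,0,0,0,0]]'
python3 - <<'E'
from h import *
st();C=cam("wrist");im=grab_frame("wrist");cv2.imwrite("pics/w4raw.png",im)
H0=np.array([.5585,-.3038])+.02318*np.array([[np.cos(a),np.sin(a)] for a in np.radians([65,155,245,335])])
px=proj(C,np.c_[H0,np.full(4,.068)]);print(px.round(1))
for u,v in px: cv2.circle(im,(int(u),int(v)),1,(0,0,255),-1)
cv2.imwrite("pics/w4.png",cv2.resize(im[:300,110:410],None,fx=2,fy=2,interpolation=2))
E
```

```text
clock: 7.62
position: [0.5944, -0.3212, 0.1639]
tool_rot: [-3.141, -0.0, 2.705]
force: [-0.4, 0.9, -1.3]
grip_width: 0.0132
finger_force: 60.6
clock: 7.88
position: [0.5954, -0.3205, 0.1642]
tool_rot: [3.141, 0.001, 2.707]
force: [-0.6, -0.0, -2.7]
grip_width: 0.0133
finger_force: 60.6
{'clock': 7.875, 'position': [0.5954, -0.3205, 0.1642], 'tool_rot': [3.1411, 0.0006, 2.7075], 'force': [-0.6131, -0.0188, -2.6684], 'moment': [-0.0378, 0.0161, 0.0025], 'grip_width': 0.0133, 'finger_force': 60.6128}
[[286.1 143.8]
 [255.  111.7]
 [223.8 143.8]
 [254.9 174. ]]
```

View pics/w4.png

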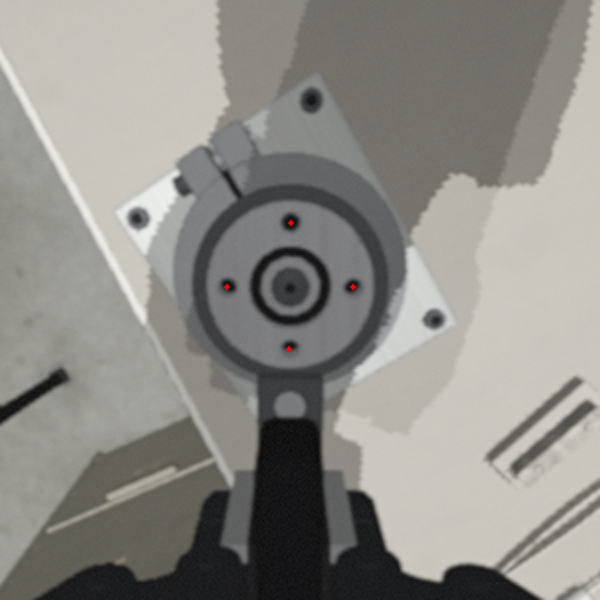

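```bash
python3 - <<'E'
from h import *
from scipy.optimize import least_squares
p=camera_params("wrist");M=np.linalg.inv(p["tool_from_camera"])
def pr(P):
    q=p["K"]@(M@np.array([*P,1]))[:3];return q[:2]/q[2]
for P in [(-.029,0,-.0253),(-.029,0,.0027),(-.031,0,.0217),(.0235,0,.0217),(.0235,-.0025,.0217),(.0235,.0025,.0217)]: print(P,pr(P).round(1))
g=cv2.cvtColor(cv2.imread("pics/w4raw.png"),6).astype(int)
print(g[180:215,255]);print(g[335:360,255]);print(g[203,230:280])
# hole centroids vs prediction, apparent tool-frame position of ring
px=np.array([[286.1,143.8],[255,111.7],[223.8,143.8],[254.9,174]])
for u,v in px:
    x,y=int(round(u)),int(round(v));w=g[y-6:y+7,x-6:x+7].astype(float);d=np.clip(np.median(w)-25-w,0,None)
    Y,X=np.mgrid[y-6:y+7,x-6:x+7];print((X*d).sum()/d.sum()-u,(Y*d).sum()/d.sum()-v)
E
```

```text
(-0.029, 0, -0.0253) [256.9 344.9]
(-0.029, 0, 0.0027) [256.4 303.7]
(-0.031, 0, 0.0217) [256.1 285.7]
(0.0235, 0, 0.0217) [256.3 197.4]
(0.0235, -0.0025, 0.0217) [251.6 197.4]
(0.0235, 0.0025, 0.0217) [260.9 197.4]
[124 125 122 110  83  62  51  51  51  56  58  63  61  60  63  82 112 123
 121 124 123 121 122 121 121 121 121 113  87  45  15  15  21  23  20]
[17 20 22 19 16 13 24 19 11 14 19 23 51 83 92 79 54 34 26 27 26 24 27 24
 28]
[141 142 142 147 155 160 164 160 131  87  61  62  59  63  60  63  76 101
 120 122 123 122 121 122 122 121 120 122 121 124 122 117 100  75  61  62
  65  62  61  62  65  89 108 114 115 115 114 114 119 140]
-0.44862932061982974 -1.1623361144219473
-0.10528615115771345 -1.0778942769768491
-0.008538587848931911 -1.393869731800777
-0.33759750390015597 -1.4305772230889318
```

```bash
python3 - <<'E'
from h import *
a=np.array([camera_params("wrist")["tool_from_camera"] for _ in range(50)]);print(a.std(0).round(5));print(a.mean(0).round(5))
T=a.mean(0);K=camera_params("wrist")["K"];M=np.linalg.inv(T)
def pr(P):
    q=K@(M@np.array([*P,1]))[:3];return q[:2]/q[2]
for P in [(-.029,0,-.0253),(.0235,0,.0217),(.0235,-.0025,.0217),(.0235,.0025,.0217),(.031,0,.0297),(.031,0,.0217)]: print(P,pr(P).round(1))
E
```

```text
[[0. 0. 0. 0.]
 [0. 0. 0. 0.]
 [0. 0. 0. 0.]
 [0. 0. 0. 0.]]
[[-7.5000e-04 -9.5365e-01 -3.0090e-01  7.6170e-02]
 [ 1.0000e+00 -9.1000e-04  4.0000e-04 -1.3000e-03]
 [-6.6000e-04 -3.0090e-01  9.5365e-01 -1.3488e-01]
 [ 0.0000e+00  0.0000e+00  0.0000e+00  1.0000e+00]]
(-0.029, 0, -0.0253) [256.9 344.9]
(0.0235, 0, 0.0217) [256.3 197.4]
(0.0235, -0.0025, 0.0217) [251.6 197.4]
(0.0235, 0.0025, 0.0217) [260.9 197.4]
(0.031, 0, 0.0297) [256.2 179.8]
(0.031, 0, 0.0217) [256.3 183.9]
```

```bash
python3 - <<'E'
from h import *
st();C=cam("wrist");px=np.array([[286.1,143.8],[255,111.7],[223.8,143.8],[254.9,174]])+[[-.45,-1.16],[-.1,-1.08],[0,-1.39],[-.34,-1.43]]
H=np.array([ray(C,q,.068) for q in px]);m=H.mean(0);d=H-m
print(m,np.hypot(d[:,0],d[:,1]),np.degrees(np.arctan2(d[:,1],d[:,0])))
n=np.array(need(m,np.pi+np.radians(-25.05)));print(n, n[:3]*60,n[:3]*60+[2.4,.8,0])
E
```

```text
{'clock': 7.925, 'position': [0.5953, -0.3206, 0.1641], 'tool_rot': [3.1412, 0.0005, 2.7068], 'force': [-0.5665, 0.5951, -2.396], 'moment': [0.0001, 0.0168, 0.0241], 'grip_width': 0.0133, 'finger_force': 60.613}
[ 0.55745743 -0.30364926  0.068     ] [0.02300015 0.02298758 0.02299515 0.02298786] [  64.8243904   154.78114353 -115.17628057  -25.23131543]
[ 0.692 -0.01   1.601  0.02 ] [41.52 -0.6  96.06] [43.92  0.2  96.06]
```

```bash
python3 -m creep '[[0.3,0,0.1,0,0],[0.6,0,0.3,0,0],[0.73,0,0.6,0,0],[0.73,0,0.75,0,0],[0.73,0,0.75,0,0]]'
python3 -m creep '[[0,0,0.05,0,0],[0,0,0.1,0,0],[0,0,0.13,0,0],[0,0,0.13,0,0]]'
```

```text
clock: 8.55
position: [0.5556, -0.3025, 0.1185]
tool_rot: [-3.142, -0.0, 2.705]
force: [0.5, 0.3, -2.1]
grip_width: 0.0132
finger_force: 60.6
clock: 9.05
position: [0.5553, -0.3024, 0.1108]
tool_rot: [-3.142, -0.0, 2.705]
force: [0.3, -0.7, -3.3]
grip_width: 0.0135
finger_force: 60.6
```

```bash
for i in 1 2 3; do :; done; python3 -m creep '[[0,0,0.03,0,0],[0,0,0.05,0,0],[0,0,0.07,0,0],[0,0,0.07,0,0]]'; python3 -m creep '[[0,0,0.02,0,0],[0,0,0.03,0,0],[0,0,0.03,0,0]]';python3 -c "
from h import *
st()"
```

```text
clock: 9.55
position: [0.5553, -0.3024, 0.1066]
tool_rot: [3.142, -0.0, 2.705]
force: [0.2, 0.4, -3.2]
grip_width: 0.013
finger_force: 60.6
clock: 9.93
position: [0.5553, -0.3024, 0.1049]
tool_rot: [-3.142, -0.0, 2.705]
force: [0.2, -0.9, -1.8]
grip_width: 0.0133
finger_force: 60.6
{'clock': 9.925, 'position': [0.5553, -0.3024, 0.1049], 'tool_rot': [-3.1416, -0.0, 2.7047], 'force': [0.2071, -0.8655, -1.7677], 'moment': [-0.0254, 0.007, 0.0122], 'grip_width': 0.0133, 'finger_force': 60.6377}
```

```bash
python3 -m creep '[[0,0,0.015,0,0],[0,0,0.03,0,0],[0,0,0.03,0,0]]'; python3 -m creep '[[0,0,0.015,0,0],[0,0,0.03,0,0],[0,0,0.03,0,0]]';python3 -c "
from h import *
st()"
```

```text
clock: 10.3
position: [0.5553, -0.3024, 0.103]
tool_rot: [-3.142, -0.0, 2.705]
force: [-0.3, -0.2, -2.7]
grip_width: 0.0127
finger_force: 60.6
clock: 10.68
position: [0.5552, -0.3024, 0.1012]
tool_rot: [-3.142, -0.0, 2.705]
force: [-1.0, -0.2, -2.2]
grip_width: 0.0131
finger_force: 60.6
{'clock': 10.675, 'position': [0.5552, -0.3024, 0.1012], 'tool_rot': [-3.1416, -0.0002, 2.7046], 'force': [-1.0457, -0.1819, -2.2218], 'moment': [-0.0264, 0.0495, -0.0236], 'grip_width': 0.0131, 'finger_force': 60.611}
```

```bash
python3 -m creep '[[0,0,0.02,0,0],[0,0,0.035,0,0],[0,0,0.035,0,0]]'; python3 -m creep '[[0,0,0.01,0,0],[0,0,0.02,0,0],[0,0,0.02,0,0]]';python3 -c "
from h import *
st()"
```

```text
clock: 11.05
position: [0.5553, -0.3024, 0.0991]
tool_rot: [-3.142, -0.0, 2.705]
force: [-0.8, 0.4, -2.1]
grip_width: 0.0132
finger_force: 60.6
clock: 11.42
position: [0.5553, -0.3024, 0.098]
tool_rot: [-3.142, -0.0, 2.705]
force: [0.5, 0.1, -2.1]
grip_width: 0.0132
finger_force: 60.6
{'clock': 11.425, 'position': [0.5553, -0.3024, 0.098], 'tool_rot': [-3.1416, -0.0001, 2.7046], 'force': [0.4837, 0.0616, -2.1173], 'moment': [0.0254, 0.0251, 0.0196], 'grip_width': 0.0132, 'finger_force': 60.6189}
```

```bash
python3 -m creep '[[0,0,0.008,0,0],[0,0,0.016,0,0],[0,0,0.016,0,0]]';python3 -c "
from h import *
st();C=cam('wrist');im=grab_frame('wrist');cv2.imwrite('pics/w5.png',cv2.resize(im[120:300,160:350],None,fx=3,fy=3,interpolation=2))"
```

```text
clock: 11.8
position: [0.5554, -0.3025, 0.0975]
tool_rot: [3.141, 0.0, 2.705]
force: [-1.9, 1.0, 6.7]
grip_width: 0.0131
finger_force: 62.1
{'clock': 11.8, 'position': [0.5554, -0.3025, 0.0975], 'tool_rot': [3.1414, 0.0004, 2.7046], 'force': [-1.8889, 1.0173, 6.7107], 'moment': [0.303, 0.4985, 0.0221], 'grip_width': 0.0131, 'finger_force': 62.1209}
```

View pics/w5.png

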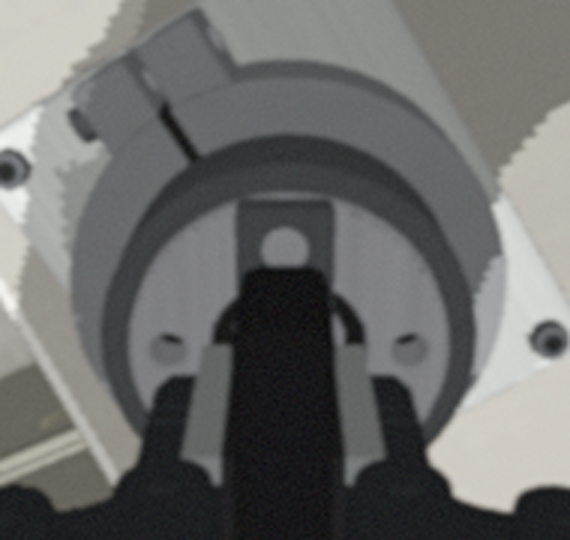

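Seated: plate flat on the ring, the other two holes visible at (168,348) and (410,350). Turning gently now.

```bash
python3 -m creep '[[0,0.002,-0.003,0.4,0],[0,0.005,-0.004,0.9,0],[-0.001,0.008,-0.004,1.5,0],[-0.002,0.011,-0.004,2,0],[-0.002,0.011,-0.004,2,0]]';python3 -c "
from h import *
st()"
```

```text
clock: 12.48
position: [0.5561, -0.3015, 0.0976]
tool_rot: [3.141, 0.0, 2.426]
force: [0.5, 3.9, 5.6]
grip_width: 0.0134
finger_force: 61.7
{'clock': 12.475, 'position': [0.5561, -0.3015, 0.0976], 'tool_rot': [3.1412, 0.0003, 2.4259], 'force': [0.5381, 3.8567, 5.6129], 'moment': [0.6485, 0.0098, -0.052], 'grip_width': 0.0134, 'finger_force': 61.7471}
```

```bash
python3 -m creep '[[0,0.002,0,0.4,0],[0,0.005,0,0.8,0],[-0.001,0.007,0,1.2,0],[-0.002,0.009,0,1.6,0]]';python3 -c "
from h import *
st();s=status.observe();print(s['joint_efforts'].round(2))
C=cam('wrist');im=grab_frame('wrist');cv2.imwrite('pics/w6.png',cv2.resize(im[120:300,160:350],None,fx=3,fy=3,interpolation=2));st()"
```

```text
clock: 12.98
position: [0.5564, -0.3012, 0.0976]
tool_rot: [3.141, -0.0, 2.202]
force: [-0.7, 3.2, 5.3]
grip_width: 0.0132
finger_force: 61.8
{'clock': 12.975, 'position': [0.5564, -0.3012, 0.0976], 'tool_rot': [3.1409, -0.0001, 2.2021], 'force': [-0.7349, 3.1954, 5.3235], 'moment': [0.7918, 0.2094, 0.2381], 'grip_width': 0.0132, 'finger_force': 61.8393}
[  2.81 -96.26  18.9  -26.77   0.63  -1.17   0.93]
{'clock': 13.025, 'position': [0.5565, -0.3012, 0.0976], 'tool_rot': [3.141, -0.0002, 2.1991], 'force': [-0.5638, 2.8593, 7.1568], 'moment': [0.6885, 0.2065, 0.1419], 'grip_width': 0.0131, 'finger_force': 61.9743}
```

View pics/w6.png

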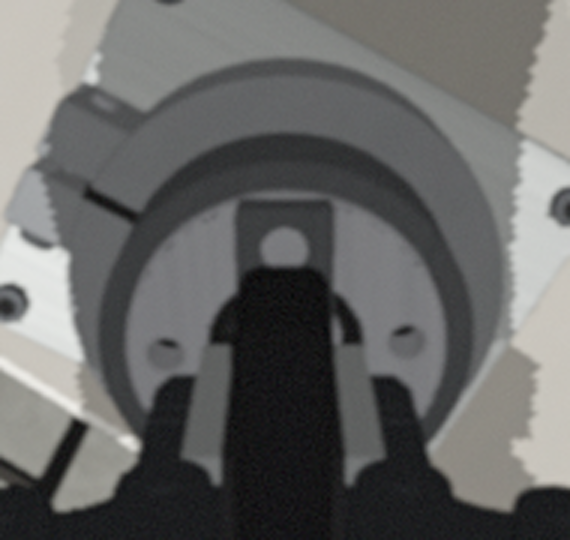

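```bash
M='from h import *
s=status.observe();print("MZ",s["moment"].round(3),"q7",s["joint_efforts"][6].round(3),"yaw",s["tool_rot"][2].round(4))'
python3 -m creep '[[0,0.002,0,0.3,0],[0,0.004,0,0.6,0]]' >/dev/null; python3 -c "$M"
python3 -m creep '[[0,0.002,0,0.3,0],[0,0.004,0,0.6,0]]' >/dev/null; python3 -c "$M"
python3 -m creep '[[0,0.002,0,0.3,0],[0,0.004,0,0.6,0]]' ; python3 -c "$M"
```

```text
MZ [0.777 0.235 0.253] q7 0.661 yaw 2.1188
MZ [0.812 0.314 0.264] q7 0.65 yaw 2.0351
clock: 13.78
position: [0.5569, -0.3008, 0.0976]
tool_rot: [3.141, -0.0, 1.951]
force: [-1.1, 4.3, 5.5]
grip_width: 0.0132
finger_force: 61.9
MZ [0.757 0.424 0.212] q7 0.654 yaw 1.9512
```

```bash
M='from h import *
s=status.observe();print("MZ",s["moment"].round(3),"q7",s["joint_efforts"][6].round(3),"yaw",s["tool_rot"][2].round(4),s["force"].round(1))'
python3 -m creep '[[0,0.002,0,0.25,0],[0,0.003,0,0.5,0]]' >/dev/null; python3 -c "$M"
python3 -m creep '[[0,0.002,0,0.25,0],[0,0.003,0,0.5,0]]' >/dev/null; python3 -c "$M"
```

```text
MZ [0.846 0.462 0.154] q7 0.504 yaw 1.8816 [-1.1  5.   6. ]
MZ [0.861 0.437 0.203] q7 0.51 yaw 1.8118 [-2.3  4.1  5.9]
```

```bash
M='from h import *
s=status.observe();print("MZ",s["moment"].round(3),"q7",s["joint_efforts"][6].round(3),"yaw",s["tool_rot"][2].round(4),s["force"].round(1))'
python3 -m creep '[[0,0.002,0,0.25,0],[0,0.003,0,0.5,0]]' >/dev/null; python3 -c "$M"
python3 -m creep '[[0,0.002,0,0.25,0],[0,0.003,0,0.5,0]]' >/dev/null; python3 -c "$M"
```

```text
MZ [0.862 0.457 0.265] q7 0.425 yaw 1.7421 [-1.5  3.6  6.4]
MZ [0.939 0.5   0.389] q7 0.338 yaw 1.6724 [-1.5  3.6  6.2]
```

```bash
M='from h import *
s=status.observe();print("MZ",s["moment"].round(3),"q7",s["joint_efforts"][6].round(3),"yaw",s["tool_rot"][2].round(4),s["force"].round(1))'
python3 -m creep '[[0,0.001,0,0.2,0],[0,0.002,0,0.4,0]]' >/dev/null; python3 -c "$M"
python3 -m creep '[[0,0,0,0,0],[0,0,0,0,0]]' >/dev/null; python3 -c "$M"
```

```text
MZ [0.897 0.491 0.441] q7 0.115 yaw 1.6169 [-1.9  3.6  5.6]
MZ [0.894 0.492 0.332] q7 -0.317 yaw 1.6176 [-1.   3.6  6.3]
```

Torque rose from ~0.22 to ~0.44: about 0.1 past contact. Relaxing the twist and lifting out.

```bash
python3 -m creep '[[0,0,0,-0.15,0],[0,0,0,-0.35,0],[0,0,0,-0.35,0]]'; python3 -c "
from h import *
st()"
python3 -m creep '[[0,0,-0.04,0,0],[0,0,-0.1,0,0],[0,0,-0.18,0,0],[0,0,-0.26,0,0],[0,0,-0.4,0,0]]'; python3 -c "
from h import *
st()"
```

```text
clock: 15.65
position: [0.5577, -0.3008, 0.0976]
tool_rot: [3.141, -0.0, 1.666]
force: [-0.7, 2.9, 6.5]
grip_width: 0.0132
finger_force: 61.8
{'clock': 15.65, 'position': [0.5577, -0.3008, 0.0976], 'tool_rot': [3.1412, -0.0004, 1.666], 'force': [-0.7367, 2.8809, 6.4613], 'moment': [0.6525, 0.3595, 0.0555], 'grip_width': 0.0132, 'finger_force': 61.8281}
clock: 16.27
position: [0.5575, -0.3009, 0.1216]
tool_rot: [-3.141, -0.0, 1.664]
force: [0.8, -0.2, -2.4]
grip_width: 0.0132
finger_force: 60.6
{'clock': 16.275, 'position': [0.5575, -0.3009, 0.1216], 'tool_rot': [-3.1413, -0.0001, 1.6644], 'force': [0.819, -0.1714, -2.4327], 'moment': [0.025, -0.0133, -0.0466], 'grip_width': 0.0132, 'finger_force': 60.6436}
```

```bash
python3 -m creep '[[0,0,-0.5,-1,0],[0,0,-1,-2.2,0],[0,0,-1.3,-3.4,0],[0,0,-1.3,-4.6,0],[0,0,-1.3,-5.8,0]]'
python3 -c "
from h import *
print(need([.46,-.2,.2],-2.936),need([.437,-.0473,.2],-2.936),status.observe()['qpos'].round(2))"
```

```text
clock: 16.9
position: [0.5576, -0.301, 0.2001]
tool_rot: [3.142, 0.001, 2.48]
force: [-0.0, -0.9, -2.5]
grip_width: 0.0131
finger_force: 60.6
[2.318, 0.329, -0.001, np.float64(-6.21)] [4.185, 2.101, -0.002, np.float64(-6.21)] [ 0.05  0.64  0.55  1.64 -0.39  0.97  1.64]
```

```bash
python3 -m creep '[[0.6,0.1,0,-1.2,0],[1.2,0.2,0,-2.4,0],[1.9,0.3,0,-3.6,0],[2.5,0.5,0,-4.8,0],[3.1,1.0,0,-6.0,0]]'
python3 -c "
from h import *
print(need([.437,-.0473,.2],-2.936),status.observe()['qpos'].round(2))"
```

```text
clock: 17.52
position: [0.4475, -0.1387, 0.1999]
tool_rot: [-3.141, 0.001, -2.968]
force: [0.6, 0.0, -2.2]
grip_width: 0.0132
finger_force: 60.6
[-0.09, 1.53, -0.002, np.float64(-0.23)] [-0.11  0.35  0.36  2.05 -0.17  0.77  2.1 ]
```

```bash
python3 -m creep '[[0,0.7,0,-0.1,0],[-0.09,1.4,0.5,-0.23,0],[-0.09,1.53,1.2,-0.23,0],[-0.09,1.53,2,-0.23,0],[-0.09,1.53,2,-0.23,0]]'
python3 -m creep '[[0,0,0,0,0],[0,0,0,0,0]]'
python3 -c "
from h import *
st();print(need([.4368,-.0471,.0597],-2.936))"
```

```text
clock: 18.15
position: [0.4368, -0.0476, 0.0777]
tool_rot: [3.141, -0.005, -2.939]
force: [0.2, -0.7, -2.0]
grip_width: 0.0131
finger_force: 60.4
clock: 18.4
position: [0.4394, -0.0475, 0.081]
tool_rot: [-3.141, 0.003, -2.939]
force: [0.4, -0.4, -0.9]
grip_width: 0.0132
finger_force: 60.4
{'clock': 18.4, 'position': [0.4394, -0.0475, 0.081], 'tool_rot': [-3.1412, 0.0029, -2.9393], 'force': [0.3598, -0.3999, -0.9371], 'moment': [0.0134, 0.0472, 0.0221], 'grip_width': 0.0132, 'finger_force': 60.4494}
[0.042, 0.015, 0.356, np.float64(-0.02)]
```

```bash
python3 -m creep '[[0,0,0,0,0],[0,0,0,0,0],[0,0,0,0,0]]'
python3 -c "
from h import *
st();print(need([.4368,-.0471,.0617],-2.936))"
```

```text
clock: 18.77
position: [0.4385, -0.0473, 0.0795]
tool_rot: [-3.142, 0.0, -2.939]
force: [-0.3, -0.1, -1.9]
grip_width: 0.0131
finger_force: 60.4
{'clock': 18.775, 'position': [0.4385, -0.0473, 0.0795], 'tool_rot': [-3.1415, 0.0003, -2.939], 'force': [-0.2757, -0.0502, -1.9127], 'moment': [-0.0569, 0.0248, 0.0532], 'grip_width': 0.0131, 'finger_force': 60.4493}
[0.026, 0.009, 0.297, np.float64(-0.02)]
```

```bash
python3 -m creep '[[0.026,0.005,0.1,0,0],[0.026,0.009,0.2,-0.02,0],[0.026,0.009,0.29,-0.02,0],[0.026,0.009,0.29,-0.02,0]]'
python3 -m creep '[[0,0,0.02,0,0],[0,0,0.04,0,0],[0,0,0.06,0,0],[0,0,0.06,0,0]]'
python3 -c "
from h import *
st();print(need([.4368,-.0471,.0497],-2.936))"
```

```text
clock: 19.27
position: [0.4364, -0.0472, 0.0614]
tool_rot: [3.141, -0.001, -2.936]
force: [0.6, -0.1, -3.2]
grip_width: 0.0133
finger_force: 60.5
clock: 19.77
position: [0.4367, -0.0471, 0.0582]
tool_rot: [-3.142, -0.0, -2.936]
force: [-0.1, 0.3, -1.7]
grip_width: 0.0131
finger_force: 60.5
{'clock': 19.775, 'position': [0.4367, -0.0471, 0.0582], 'tool_rot': [-3.1416, -0.0, -2.9362], 'force': [-0.0767, 0.3179, -1.7453], 'moment': [-0.0611, -0.0014, -0.0093], 'grip_width': 0.0131, 'finger_force': 60.4961}
[-0.001, 0.0, 0.142, np.float64(-0.0)]
```

```bash
python3 -m creep '[[0,0,0.02,0,0],[0,0,0.04,0,0],[0,0,0.06,0,0],[0,0,0.06,0,0]]'
python3 -m creep '[[0,0,0.02,0,0],[0,0,0.04,0,0],[0,0,0.06,0,0],[0,0,0.06,0,0]]'
python3 -c "
from h import *
st()"
```

```text
clock: 20.27
position: [0.4366, -0.0471, 0.0546]
tool_rot: [3.142, -0.0, -2.936]
force: [-0.6, 1.0, -3.3]
grip_width: 0.0129
finger_force: 60.5
clock: 20.78
position: [0.4367, -0.0471, 0.051]
tool_rot: [3.142, -0.0, -2.936]
force: [0.7, 1.7, -3.6]
grip_width: 0.0128
finger_force: 60.4
{'clock': 20.775, 'position': [0.4367, -0.0471, 0.051], 'tool_rot': [3.1415, -0.0001, -2.9362], 'force': [0.6619, 1.7155, -3.6134], 'moment': [0.4704, -0.0067, -0.0822], 'grip_width': 0.0128, 'finger_force': 60.4423}
```

Prongs are in the slot (tips ~7 mm below the top). Last bit, then release.

```bash
python3 -m creep '[[0,0,0.012,0,0],[0,0,0.022,0,0],[0,0,0.022,0,0]]'
python3 -m creep '[[0,0,0,0,0.1],[0,0,0,0,0.2],[0,0,0,0,0.4],[0,0,0,0,0.7],[0,0,0,0,1]]' 20
python3 -m creep '[[0,0,0,0,1],[0,0,0,0,1],[0,0,0,0,1],[0,0,0,0,1]]'
```

```text
clock: 21.15
position: [0.4367, -0.0471, 0.0497]
tool_rot: [3.142, -0.0, -2.936]
force: [-1.2, 3.2, -2.0]
grip_width: 0.0135
finger_force: 60.7
clock: 21.78
position: [0.4368, -0.0472, 0.0498]
tool_rot: [-3.142, 0.0, -2.936]
force: [0.8, 0.1, -0.7]
grip_width: 0.0697
finger_force: 0.0
clock: 22.28
position: [0.4367, -0.0471, 0.0498]
tool_rot: [-3.142, 0.0, -2.936]
force: [-0.6, 0.6, 0.0]
grip_width: 0.0855
finger_force: 0.0
```

```bash
python3 -m creep '[[0,0,-0.2,0,1],[0,0,-0.5,0,1],[0,0,-0.9,0,1],[0,0,-1.27,0,1],[0,0,-1.27,0,1]]'
python3 - <<'E'
from h import *
st();C=cam("wrist");im=grab_frame("wrist")
g=np.array([.437,-.0466,.075]);Rz=R.from_euler("z",.206)
P=np.array([[x,y,0] for x,y in [(-.029,-.007),(.029,-.007),(.029,.007),(-.029,.007)]])
for q,col in ((Rz.apply(P)+g,(0,0,255)),(Rz.apply(P*[46/29,22/7,1])+[g[0],g[1],.02],(0,255,0))):
    cv2.polylines(im,[proj(C,q).round().astype(int)],True,col,1)
w=cv2.resize(im[100:300,160:360],(400,400));s=grab_frame("side");z=cv2.resize(s[155:230,180:255],(400,400),interpolation=2)
cv2.imwrite("pics/fin.png",np.hstack([w,z]))
E
```

```text
clock: 22.9
position: [0.4375, -0.0471, 0.1277]
tool_rot: [-3.141, 0.003, -2.936]
force: [-0.1, -0.3, -1.2]
grip_width: 0.0854
finger_force: 0.0
{'clock': 22.9, 'position': [0.4375, -0.0471, 0.1277], 'tool_rot': [-3.1413, 0.003, -2.9362], 'force': [-0.133, -0.2555, -1.1666], 'moment': [-0.0326, -0.0194, -0.0671], 'grip_width': 0.0854, 'finger_force': 0.0}
```

View pics/fin.png

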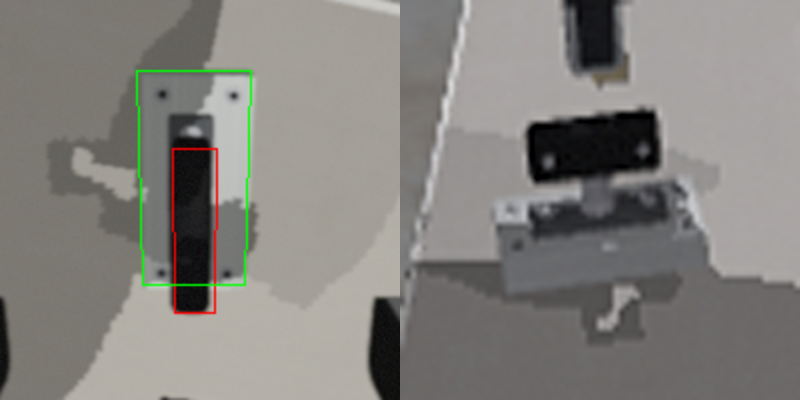

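The left half shows the grip at (190,225) within the overlay, standing on the rest. The right half shows the spanner upright with its plate flat on the block at (600,205). Handing in.

```bash
python3 -c "
from workcell import bot
print(bot.job_done())"
```

```text
the job is handed in; nothing more can be done
None
```

The job is handed in at about 23 s: I turned the lock ring until the torque rose from about 0.22 to 0.44 N m, roughly 0.1 rad past the washer, and the spanner stands upright in its rest; no verdict came back.

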